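Open the quick-release vise to its end stop

ROBOT

A 6-joint arm with a two-finger parallel gripper is mounted at the origin on the work surface. World frame = base frame: x ahead of the robot, y to its left, z up, the work surface at z = 0. Lengths are in m, angles in rad, forces in N, time in s.
With the tool pointing down it reaches from about 0.325 to 0.9 m from the base axis. Payload 6.1 kg.
Tool frame: the origin (TCP) lies between the finger pads; the fingertips stand ctrl.finger_overhang ahead of it and the grasp point (between the pads) lies 8 mm behind it (ctrl.finger_overhang is the distance from the TCP to the fingertips, in m); z points along the fingers, y is the line along which they close (so a half turn about z gives the same grasp; the last joint's range is limited). The gripper opens to 87 mm and grips with 3 to 60 N. Pads are 19 mm wide; open, the fingers measure 117 mm over their backs; the gripper's body (75 mm by 190 mm) begins 51 mm behind the grasp point.
Start: joints at [1.154, 0.22, 1.526, -0, 1.395, -0.126], TCP at [0.179, 0.599, 0.234] pointing down, gripper open.
Joint ranges: [-2.98, 2.98], [-0.91, 2.08], [0.09, 2.57], [-1.24, 4.39], [0.2, 2.65], [-2.68, 2.68]. Speed limits (rad/s): [2.57, 2.57, 3.01, 3.14, 3.14, 3.14].

INTERFACE

Orientations are given as a unit quaternion [w, x, y, z].
In Python, from workcell import monitor, cams, ctrl gives the robot as it stands.
- The arm moves only by the tool send_rows, never from a script. Its argument "commands" is a list of rows, each a list of 6 numbers: the shift along the tool's x, y, z each as a share of 0.03 m, from -1 to 1, then the turn, a rotation vector about the tool's x, y, z each as a share of 180 degrees, from -1 to 1. A call has 1 to 8 rows; each row shifts and turns the commanded pose from where the row before left it, along the tool's axes as they then stand; what a row does not reach is not made up. A row lasts 1/12 s, in which the tool goes at most 41.7 mm and 7.16 degrees, less where a joint would pass 70% of its speed; a pose out of reach is approached as far as the arm can. A call with a number of a shift or a turn outside -1 to 1 is refused whole. A call with a gripper value outside its range is refused whole. "claw" is the closure, from 0 (fully open) to 1 (shut), set as the call begins (left out, the last holds). The fingers move at their own pace and stop on an object; "grip_force" is the grip in N (left out, the last holds). Time passes only in rows, so rows that do not move let the fingers close. It gives the time, the measured TCP pose, the force, the opening and the grip force at its end, in the units of the state.
- monitor.observe(): the state, without advancing time (a new reading comes with each control period).
- cams.grab_frame(name): name is "side" or "top" or "wrist"; returns a dict with "img" (420x560x3 uint8, red, green, blue), "range_z" (420x560 float32, m along the optical axis (not along the pixel's ray), 0 where there is no reading), "fx", "fy", "cx", "cy" (pixels), "dist_coeffs" ([k1, k2, p1, p2, k3] as OpenCV has them; the pictures are not rectified), "pose" (4x4, takes a point from camera to world coordinates). Camera axes: x right, y down, z forward; pixel columns grow to the right and rows downward; lengths in m; the calibration is good to about 2 mm. A picture is of the moment at which its call begins.
- ctrl.job_done(): hands the job in; it is judged then, once.
The state is a dict: "clock": time; "joints": joint angles; "dq": joint speeds; "effort": joint torques, N m; "tcp_pos": TCP position; "tcp_rot": TCP orientation; "force": force on the tool from outside, world axes, zero at the start; "moment": the same for the moment, N m; "width": finger opening in m; "finger_force": force on a finger pad.
Only numpy, scipy, OpenCV 4.12 (cv2) and the standard library are available. Lean on these libraries where they do the work, as an engineer would, in place of code of your own. Each camera call takes 0.05 s, during which the arm holds its last target. There are 200 camera calls.

TASK

Open the blue bench vise as far as it goes, ready for the next stone: with the fingertips press down the red release button on the sliding jaw, keep it held down while you push the jaw away from the fixed jaw until it comes up against its end stop, then let the button spring up so that the jaw is locked there and move clear. Nothing needs gripping or picking up, and the tools and stones lying around the vise stay where they are.

Things in the scene. Friction and masses are not known exactly. Their poses are not given: they have to be found in the camera images.
- vise: blue cast-iron quick-release vise bolted to the bench, 340 long x 166 wide over its lugs; the tommy bar (level, 29 above the bench) reaches 200 from the origin at +x; highest point 95 (all mm). Origin on the bench, on the vise's centre line. Its x axis runs along the bed from the fixed jaw (-x end) to the end bracket (+x end): the way the sliding jaw opens. z up. Its yaw varies widely.
- jaw (a joint): opening of the vise in m: 0 = closed on the fixed jaw, 0.140 = fully open against the end bracket, the end stop. Grows as the jaw slides along the vise's +x. Button up: a half-nut grips the lead screw and locks the jaw wherever it stands, with a few mm of play. Button down: the jaw slides against 2 to 4 N.
- jaw_top (a point): middle of the top of the sliding jaw's upright block (104 mm wide, 38 mm long, its top 94 mm above the bench); moves with the jaw
- button_top (a point): middle of the flat ribbed top of the red release button on the low rear part of the sliding jaw, 77 mm above the bench when up; moves with jaw and button. The flat reaches 20 mm to the vise's -x, 19 mm to its +x and 18 mm to each side. The jaw's flat top around the button lies 11 mm lower; the jaw's upright stands 37 mm to -x of this point and 17 mm higher.
- button_lip (a point): middle of the top edge of the lip at the +x end of the red button, 4 mm above the button's flat top, 36 mm wide, 5 mm long: a catch that the fingertip can push against while it presses the button
- release_button (a joint): how far the release button is down (straight down), in m: 0 = up (jaw locked), 0.007 = at its bottom; the half-nut is clear of the screw from 0.004 on. Spring return: about 2.5 N starts it, 4.5 N frees the jaw, 6 N holds it at the bottom.
- stone_block: rough white marble block waiting for the vise, about 125 x 105 x 85 high (mm); loose. Origin under its middle, on the bench, z up. To be left alone.
- blue_stone: pale blue rough stone lump, about 85 x 65 x 50 high (mm); loose. Origin under its middle, on the bench, z up. To be left alone.
- lump_hammer: stone mason's lump hammer lying flat, 240 long along its own x, dark steel head 45 x 100 x 45 at its +x end, wooden handle (mm); loose. Origin under its middle, on the bench, z up. To be left alone.
- flat_chisel: steel stone chisel with a broad flat end, 210 x 24 x 16, lying along its own x (mm); loose. Origin under its middle, on the bench, z up. To be left alone.
- point_chisel: steel point chisel, 210 x 18 x 16, lying along its own x (mm); loose. Origin under its middle, on the bench, z up. To be left alone.
- rasp: rasp with a wooden handle, 235 x 24 x 22, lying along its own x (mm); loose. Origin under its middle, on the bench, z up. To be left alone.
- bench_brush: red wooden bench brush with straw bristles, 250 x 40 x 46, lying along its own x, bristles down (mm); loose. Origin under its middle, on the bench, z up. To be left alone.

How it is judged:
On the way, in this order (a step that is already met when the one before it is completed fails the run):
1. the release button is pressed down while the jaw still stands where it was (within 15 mm) (value of joint release_button above 0.0035 m and distance of jaw_top from where it was at the start of the episode below 0.015 m), for 0.04 s.
2. the jaw reaches its end stop with the button still held down (value of joint jaw above 0.137 m and value of joint release_button above 0.002 m), for 0.04 s.
At the end, for the whole second after the job is handed in: the vise is fully open: the jaw within 3 mm of its end stop (opening above 137 mm) and at rest, the release button sprung back up (less than 1.5 mm down), and every loose tool and stone within 20 mm of where it lay (value of joint jaw above 0.137 m and value of joint release_button below 0.0015 m and velocity of joint jaw between -0.005 and 0.005 m/s and distance of each of stone_block, blue_stone, lump_hammer, flat_chisel, point_chisel, rasp, bench_brush from where it was at the start of the episode below 0.02 m); the robot touches nothing.
It fails at once if the button is let up part-way along: the jaw more than 20 mm from its start, still open less than 125 mm, with the button less than 0.5 mm down (distance of jaw_top from where it was at the start of the episode above 0.02 m and value of joint jaw below 0.125 m and value of joint release_button below 0.0005 m).
It fails at once if a tool or stone on the bench is lifted or moved by more than 20 mm (distance of any of stone_block, blue_stone, lump_hammer, flat_chisel, point_chisel, rasp, bench_brush from where it was at the start of the episode above 0.02 m).
It also fails if it takes over 34 s, if anything falls off the work surface, if the arm or the gripper's body presses on something with over 40 N, if the wrist force passes 120 N, or if a joint passes its speed limit or range.

## Working session

There is one attempt and no reset: what is moved stays moved. The work goes in short steps, Python scripts to look and compute and a tool call to move; the robot and the scene stay as the last step left them, time stands still between calls to the robot, and variables do not carry over. Pictures are saved under pics/ and viewed, at most 10 in all, crops included, and the job is handed in when it is done.

Besides the shell and the picture viewer there is one more tool, called after "Call:" by a JSON object that holds its "api" and its "payload", one argument or row to a line. send_rows: Moves the arm, as the interface text tells. Its arguments: {"type":"object","properties":{"commands":{"type":"array"},"claw":{"type":"number"},"grip_force":{"type":"number"}},"required":["commands"]}

```bash
mkdir -p pics; cat > h.py <<'E'
import numpy as np, cv2
from workcell import monitor, cams, ctrl
def world(f):
    h,w=f["range_z"].shape
    u,v=np.meshgrid(np.arange(w),np.arange(h))
    K=np.array([[f["fx"],0,f["cx"]],[0,f["fy"],f["cy"]],[0,0,1]])
    n=cv2.undistortPoints(np.stack([u,v],-1).reshape(-1,1,2).astype(float),K,np.array(f["dist_coeffs"])).reshape(h,w,2)
    z=f["range_z"]; P=np.dstack([n[...,0]*z,n[...,1]*z,z])
    T=np.array(f["pose"]); W=P@T[:3,:3].T+T[:3,3]; W[z==0]=np.nan
    return W
def grab(n,tag):
    f=cams.grab_frame(n); cv2.imwrite(f"pics/{tag}.png",f["img"][...,::-1]); W=world(f); np.savez(f"{tag}.npz",W=W,img=f["img"]); return f,W
E
python3 - <<'E'
from h import *
for n in("top","side"):
    f,W=grab(n,n+"0"); 
print(monitor.observe(),ctrl.finger_overhang)
for n in("top0","side0"):
    d=np.load(n+".npz");W=d["W"];i=d["img"].astype(int)
    m=(i[...,0]>130)&(i[...,1]<70)&(i[...,2]<70)
    c,l,s,_=cv2.connectedComponentsWithStats(m.astype(np.uint8))
    for k in range(1,c):
        if s[k,4]>40: print(n,s[k],np.nanmedian(W[l==k],0))
E
```

```text
{'clock': 0.1, 'joints': array([ 1.15388863e+00,  2.21130882e-01,  1.52751419e+00, -2.98764870e-06,
        1.39470117e+00, -1.26097388e-01]), 'dq': array([ 1.82201966e-03, -1.67987911e-03, -6.47562581e-04,  6.61734688e-04,
        7.86238412e-05, -7.86036907e-04]), 'effort': array([ 5.89558513e-04, -4.95941985e+01, -3.88526058e+01,  7.01996684e-02,
        5.13977814e-02, -2.88256877e-05]), 'tcp_pos': array([0.1789851 , 0.59825224, 0.23254753]), 'tcp_rot': array([-2.33721403e-04,  1.44893004e-01,  9.89446941e-01, -8.45070834e-04]), 'force': array([-0.34890011,  0.59451564,  0.42235092]), 'moment': array([0.02012019, 0.0008238 , 0.06977858]), 'finger_force': 0.0, 'width': 0.08708269018265405} 0.011
top0 [ 156  221   21   97 1316] [0.4595343  0.37573575 0.04600957]
top0 [286 222  20  19 263] [0.55633406 0.0513323  0.07763212]
side0 [159 170  80  25 588] [0.45230045 0.37388328 0.04471175]
side0 [266 223  16  14 176] [0.55399512 0.0518356  0.07644294]
```

View pics/top0.png

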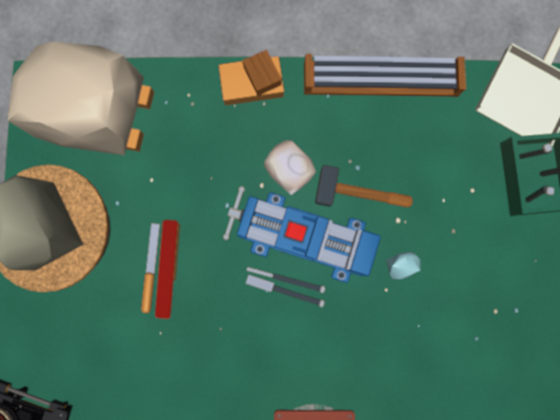

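View pics/side0.png

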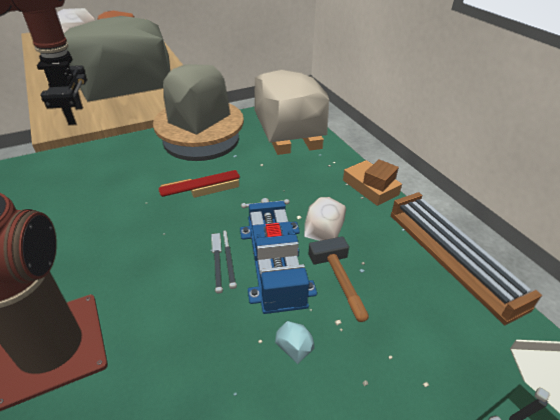

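Top view: the vise is at about (310,235), with the red button at (295,231). The tommy bar and end bracket are at the left end (235,213), so vise +x runs mostly along world +y. Next I'll measure the yaw and the button centre.

```bash
python3 - <<'E'
from h import *
d=np.load("top0.npz");W=d["W"];i=d["img"].astype(int)
b=(i[...,2]>100)&(i[...,2]>i[...,0]+50)&(i[...,2]>i[...,1]+35)
c,l,s,_=cv2.connectedComponentsWithStats(cv2.morphologyEx(b.astype(np.uint8),cv2.MORPH_CLOSE,np.ones((9,9))))
k=1+np.argmax(s[1:,4]);P=W[l==k];P=P[np.isfinite(P).all(1)]
print(s[k],P.max(0),len(P))
r=cv2.minAreaRect(P[:,:2].astype(np.float32)*1000);print("rect",r)
# upright tops z~.094 : edges
m=(abs(W[...,2]-.094)<.004)&(l==k)
for n,sel in(("high",m),("red",(i[...,0]>130)&(i[...,1]<70)&(i[...,2]<70)&(np.arange(560)[None]>250))):
    Q=W[sel];Q=Q[np.isfinite(Q).all(1)];print(n,len(Q),cv2.minAreaRect(Q[:,:2].astype(np.float32)*1000),Q.mean(0))
v=np.array([.295,.955]);v/=np.hypot(*v)
Q=P[:,:2]-[.5563,.0513]
for a in np.arange(10,25,1):
    u=np.array([np.sin(np.radians(a)),np.cos(np.radians(a))]);n=np.array([u[1],-u[0]])
    print(a,np.round([np.ptp(P[:,:2]@u),np.ptp(P[:,:2]@n)],3),end=' ')
cv2.imwrite("pics/crop.png",cv2.resize(d["img"][180:300,220:400,::-1],None,fx=4.4,fy=4.4,interpolation=3))
E
```

```text
[ 238  193  142   89 4623] [0.65948385 0.19332088 0.10375544] 4604
rect ((547.0533447265625, 20.942916870117188), (337.44482421875, 161.34767150878906), 72.89336395263672)
high 1236 ((521.3480224609375, -62.41902160644531), (161.83045959472656, 101.7077407836914), 72.98186492919922) [ 0.51910783 -0.06785856  0.09471612]
red 266 ((335.40850830078125, -8.968498229980469), (507.9930114746094, 50.298404693603516), 14.995001792907715) [0.54925907 0.048434   0.07655529]
10 [0.343 0.191] 11 [0.342 0.187] 12 [0.341 0.183] 13 [0.34  0.179] 14 [0.339 0.174] 15 [0.338 0.17 ] 16 [0.337 0.166] 17 [0.337 0.162] 18 [0.338 0.164] 19 [0.338 0.168] 20 [0.339 0.172] 21 [0.34  0.176] 22 [0.341 0.18 ] 23 [0.342 0.184] 24 [0.342 0.188]
```

View pics/crop.png

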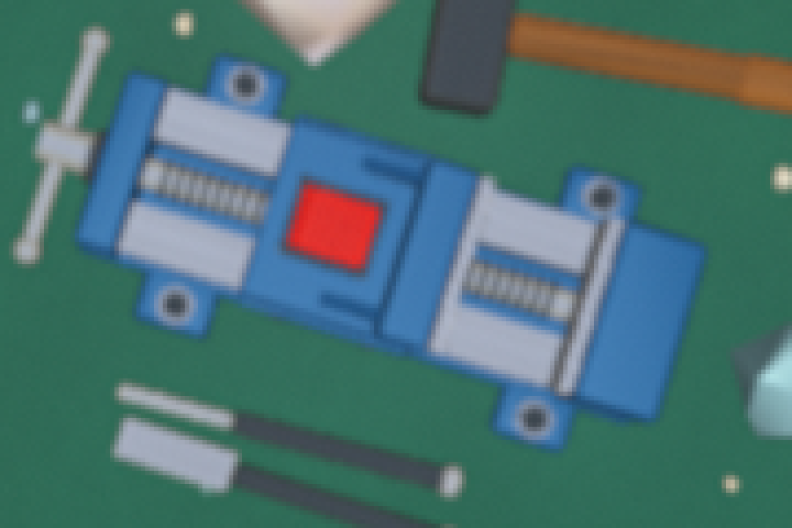

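Rect fit gives 337 x 161 mm with the axis at (sin 17°, cos 17°), which matches the known vise size. The tool's y already lies along the vise +x (16.7°). The red centre, lip included, is at (0.556, 0.051, 0.077). I'll close the gripper and go above it.

Call:
{"api": "send_rows", "payload": {
  "commands": [
    [-0.72, -0.58, 0, 0, 0, 0],
    [-0.72, -0.58, 0, 0, 0, 0],
    [-0.72, -0.58, 0, 0, 0, 0],
    [-0.72, -0.58, 0, 0, 0, 0],
    [-0.72, -0.58, 0, 0, 0, 0],
    [-0.72, -0.58, 0, 0, 0, 0],
    [-0.72, -0.58, 0, 0, 0, 0],
    [-0.72, -0.58, 0, 0, 0, 0]
  ],
  "claw": 1,
  "grip_force": 10
}}

```text
clock: 0.77
tcp_pos: [0.3051, 0.4145, 0.2331]
tcp_rot: [-0.0, 0.145, 0.989, -0.0]
force: [1.2, -0.2, -0.5]
width: 0.0415
finger_force: 0.0
```

Call:
{"api": "send_rows", "payload": {
  "commands": [
    [-0.72, -0.58, 0, 0, 0, 0],
    [-0.72, -0.58, 0, 0, 0, 0],
    [-0.72, -0.58, 0, 0, 0, 0],
    [-0.72, -0.58, 0, 0, 0, 0],
    [-0.72, -0.58, 0, 0, 0, 0],
    [-0.72, -0.58, 0, 0, 0, 0],
    [-0.72, -0.58, 0, 0, 0, 0],
    [-0.72, -0.58, 0, 0, 0, 0]
  ]
}}

```text
clock: 1.43
tcp_pos: [0.4308, 0.2316, 0.2332]
tcp_rot: [-0.0, 0.145, 0.989, -0.0]
force: [0.5, 0.7, 0.3]
width: 0.001
finger_force: 0.0
```

Call:
{"api": "send_rows", "payload": {
  "commands": [
    [-0.72, -0.58, 0, 0, 0, 0],
    [-0.72, -0.58, 0, 0, 0, 0],
    [-0.72, -0.58, 0, 0, 0, 0],
    [-0.72, -0.58, 0, 0, 0, 0],
    [-0.72, -0.58, 0, 0, 0, 0],
    [-0.72, -0.58, 0, 0, 0, 0],
    [-0.72, -0.58, 0, 0, 0, 0],
    [-0.72, -0.58, 0, 0, 0, 0]
  ]
}}

```text
clock: 2.1
tcp_pos: [0.5564, 0.0488, 0.233]
tcp_rot: [-0.0, 0.145, 0.989, -0.0]
force: [0.6, 0.9, -0.4]
width: 0.0005
finger_force: 0.0
```

Call:
{"api": "send_rows", "payload": {
  "commands": [
    [0, 0, 0.8, 0, 0, 0],
    [0, 0, 0.8, 0, 0, 0],
    [0, 0, 0.8, 0, 0, 0],
    [0, 0, 0.6, 0, 0, 0],
    [0, 0, 0, 0, 0, 0],
    [0, 0, 0, 0, 0, 0]
  ]
}}

```text
clock: 2.6
tcp_pos: [0.555, 0.0501, 0.1423]
tcp_rot: [-0.002, 0.145, 0.989, -0.0]
force: [0.1, -0.7, 0.8]
width: 0.0006
finger_force: 0.0
```

```bash
python3 - <<'E'
from h import *
o=monitor.observe();print(o)
for n in("side","wrist"):
    f,W=grab(n,n+"1");i=f["img"].astype(int)
    m=(i[...,0]>120)&(i[...,1]<75)&(i[...,2]<75)
    c,l,s,_=cv2.connectedComponentsWithStats(m.astype(np.uint8))
    for k in range(1,c):
        if s[k,4]>100: print(n,s[k],np.nanmedian(W[l==k],0),cv2.minAreaRect(W[l==k][np.isfinite(W[l==k]).all(1)][:,:2].astype(np.float32)*1000))
a=cv2.imread("pics/side1.png")[180:300,200:340];b=cv2.imread("pics/wrist1.png")
cv2.imwrite("pics/v1.png",np.hstack([cv2.resize(a,(400,343)),cv2.resize(b[:, :],(400,343))]))
E
```

```text
{'clock': 2.6, 'joints': array([-5.15386338e-02,  1.45757682e-01,  1.78983229e+00, -2.59876720e-05,
        1.20931642e+00, -1.33144655e+00]), 'dq': array([ 0.00160014, -0.03280962, -0.04308164, -0.00097813,  0.00385443,
        0.0015204 ]), 'effort': array([-8.37197830e-02, -4.14155245e+01, -3.43479788e+01, -2.23529153e-02,
        5.26189688e-02,  2.58434238e-04]), 'tcp_pos': array([0.55496473, 0.05006896, 0.14232778]), 'tcp_rot': array([-1.64842589e-03,  1.44927194e-01,  9.89440935e-01, -1.67453223e-04]), 'force': array([ 0.10060083, -0.68057202,  0.76331565]), 'moment': array([-0.03379697, -0.01606838, -0.04512432]), 'finger_force': 0.0, 'width': 0.0005814615151907677}
side [159 170  80  25 654] [0.45085626 0.37177328 0.04465451] ((457.7274475097656, 377.01953125), (41.09519577026367, 246.10858154296875), 86.07366180419922)
side [266 223  16  14 178] [0.55393414 0.05187906 0.07649121] ((557.1976928710938, 60.546051025390625), (60.823612213134766, 35.43509292602539), 73.62062072753906)
side [  0 388  15  19 111] [-0.08106796 -0.08833342  0.01178245] ((-81.14376831054688, -85.98885345458984), (24.28512191772461, 36.09447479248047), 5.2327680587768555)
wrist [251 195  63  52 299] [0.54130116 0.06270181 0.07466874] ((553.2249145507812, 52.41133117675781), (42.35870361328125, 33.88203811645508), 67.15111541748047)
```

View pics/v1.png

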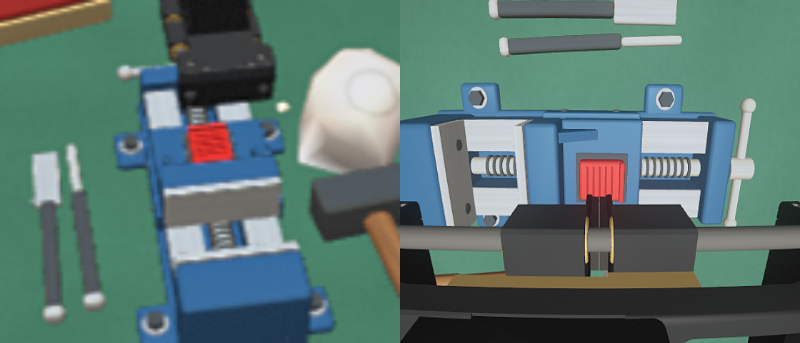

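The tips are centred above the button, with the wrist picture showing the fingers at col 598 and the button at 601. Descending now, with a small shift toward the lip.

Call:
{"api": "send_rows", "payload": {
  "commands": [
    [0, 0.1, 0.5, 0, 0, 0],
    [0, 0, 0.5, 0, 0, 0],
    [0, 0, 0.4, 0, 0, 0],
    [0, 0, 0.2, 0, 0, 0],
    [0, 0, 0, 0, 0, 0],
    [0, 0, 0, 0, 0, 0]
  ]
}}

```text
clock: 3.2
tcp_pos: [0.5572, 0.0529, 0.096]
tcp_rot: [0.0, 0.145, 0.989, 0.0]
force: [0.0, -0.4, 0.0]
width: 0.0003
finger_force: 0.0
```

Call:
{"api": "send_rows", "payload": {
  "commands": [
    [0, 0, 0.1, 0, 0, 0],
    [0, 0, 0.1, 0, 0, 0],
    [0, 0, 0, 0, 0, 0]
  ]
}}

```text
clock: 3.45
tcp_pos: [0.557, 0.0529, 0.0895]
tcp_rot: [0.0, 0.145, 0.989, 0.0]
force: [0.2, 0.2, -0.1]
width: 0.0002
finger_force: 0.0
```

Call:
{"api": "send_rows", "payload": {
  "commands": [
    [0, 0, 0.1, 0, 0, 0],
    [0, 0, 0.05, 0, 0, 0],
    [0, 0, 0, 0, 0, 0]
  ]
}}

```text
clock: 3.7
tcp_pos: [0.5574, 0.0529, 0.0853]
tcp_rot: [0.0, 0.145, 0.989, 0.0]
force: [-0.9, 0.1, 3.6]
width: 0.0004
finger_force: 1.8
```

Call:
{"api": "send_rows", "payload": {
  "commands": [
    [0, 0, 0.07, 0, 0, 0],
    [0, 0, 0, 0, 0, 0]
  ]
}}

```text
clock: 3.87
tcp_pos: [0.5574, 0.0529, 0.0832]
tcp_rot: [0.001, 0.145, 0.989, 0.0]
force: [-0.3, 0.2, 4.8]
width: 0.0003
finger_force: 2.3
```

Call:
{"api": "send_rows", "payload": {
  "commands": [
    [0, 0, 0.07, 0, 0, 0],
    [0, 0, 0.03, 0, 0, 0],
    [0, 0, 0, 0, 0, 0]
  ]
}}

```text
clock: 4.12
tcp_pos: [0.5575, 0.0529, 0.0813]
tcp_rot: [0.0, 0.145, 0.989, 0.0]
force: [-2.9, -0.4, 11.0]
width: 0.0005
finger_force: 5.5
```

The button is at its bottom with 11 N on it. Now pushing along the vise.

Call:
{"api": "send_rows", "payload": {
  "commands": [
    [0, 0.1, 0, 0, 0, 0],
    [0, 0.1, 0, 0, 0, 0],
    [0, 0.1, 0, 0, 0, 0],
    [0, 0.1, 0, 0, 0, 0],
    [0, 0.1, 0, 0, 0, 0]
  ]
}}

```text
clock: 4.53
tcp_pos: [0.5618, 0.067, 0.0813]
tcp_rot: [0.001, 0.145, 0.989, -0.0]
force: [-3.4, -0.8, 10.2]
width: 0.0002
finger_force: 5.3
```

```bash
python3 - <<'E'
from h import *
f,W=grab("side","side2")
cv2.imwrite("pics/v2.png",cv2.resize(f["img"][170:310,190:350,::-1],None,fx=4,fy=4,interpolation=2))
E
```

```text
(no output)
```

View pics/v2.png

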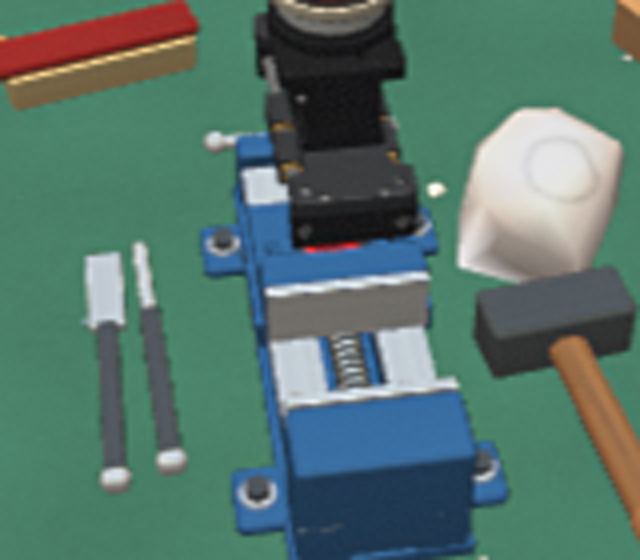

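The jaw is following: its face's lower edge went from row ~260 to ~255. The stone is clear. Continuing.

Call:
{"api": "send_rows", "payload": {
  "commands": [
    [0, 0.15, 0, 0, 0, 0],
    [0, 0.15, 0, 0, 0, 0],
    [0, 0.15, 0, 0, 0, 0],
    [0, 0.15, 0, 0, 0, 0],
    [0, 0.15, 0, 0, 0, 0],
    [0, 0.15, 0, 0, 0, 0]
  ]
}}

```text
clock: 5.08
tcp_pos: [0.5698, 0.0929, 0.0813]
tcp_rot: [0.001, 0.145, 0.989, -0.0]
force: [-2.4, -1.5, 9.7]
width: 0.0007
finger_force: 4.9
```

Call:
{"api": "send_rows", "payload": {
  "commands": [
    [0, 0.1, 0, 0, 0, 0],
    [0, 0.1, 0, 0, 0, 0],
    [0, 0.1, 0, 0, 0, 0],
    [0, 0.1, 0, 0, 0, 0],
    [0, 0.1, 0, 0, 0, 0]
  ]
}}

```text
clock: 5.5
tcp_pos: [0.5743, 0.1072, 0.0814]
tcp_rot: [0.001, 0.145, 0.989, -0.0]
force: [-2.0, -3.1, 9.7]
width: 0.0002
finger_force: 4.7
```

Call:
{"api": "send_rows", "payload": {
  "commands": [
    [0, 0.1, 0.02, 0, 0, 0],
    [0, 0.1, 0, 0, 0, 0],
    [0, 0.1, 0, 0, 0, 0],
    [0, 0.1, 0, 0, 0, 0],
    [0, 0.1, 0, 0, 0, 0]
  ]
}}

```text
clock: 5.92
tcp_pos: [0.5787, 0.1217, 0.0813]
tcp_rot: [0.001, 0.145, 0.989, -0.0]
force: [-3.3, -1.8, 11.4]
width: 0.0006
finger_force: 6.1
```

Call:
{"api": "send_rows", "payload": {
  "commands": [
    [0, 0.1, 0, 0, 0, 0],
    [0, 0.1, 0, 0, 0, 0],
    [0, 0.1, 0, 0, 0, 0],
    [0, 0.1, 0, 0, 0, 0]
  ]
}}

```text
clock: 6.25
tcp_pos: [0.582, 0.131, 0.0812]
tcp_rot: [0.001, 0.145, 0.989, -0.002]
force: [-6.5, -19.8, 13.9]
width: 0.0006
finger_force: 13.0
```

Force has jumped to 20 N, so this should be the end stop after 82 mm of travel. Checking that before I release.

```bash
python3 - <<'E'
from h import *
f,W=grab("side","side3");print(monitor.observe()["force"])
u=np.array([.292,.956])
o=np.array([.5470,.0209])
x=(W[...,:2]-o)@u; y=(W[...,:2]-o)@np.array([u[1],-u[0]])
m=(abs(W[...,2]-.094)<.003)&(abs(y)<.04)
h,e=np.histogram(x[m],np.arange(-.2,.2,.005));print([(round(a,3),n) for a,n in zip(e,h) if n])
cv2.imwrite("pics/v3.png",cv2.resize(f["img"][170:310,190:350,::-1],None,fx=4,fy=4,interpolation=2))
E
```

```text
[-4.47920577 -9.84291931 13.82667621]
[(np.float64(-0.175), np.int64(1)), (np.float64(-0.17), np.int64(47)), (np.float64(-0.165), np.int64(74)), (np.float64(-0.16), np.int64(65)), (np.float64(-0.155), np.int64(55)), (np.float64(-0.15), np.int64(66)), (np.float64(-0.145), np.int64(55)), (np.float64(-0.14), np.int64(63)), (np.float64(-0.135), np.int64(55)), (np.float64(-0.13), np.int64(58)), (np.float64(-0.125), np.int64(42)), (np.float64(-0.12), np.int64(66)), (np.float64(-0.115), np.int64(53)), (np.float64(-0.11), np.int64(2)), (np.float64(0.025), np.int64(24)), (np.float64(0.03), np.int64(44)), (np.float64(0.035), np.int64(27)), (np.float64(0.04), np.int64(50)), (np.float64(0.045), np.int64(37)), (np.float64(0.05), np.int64(37)), (np.float64(0.055), np.int64(32)), (np.float64(0.06), np.int64(38)), (np.float64(0.065), np.int64(5))]
```

View pics/v3.png

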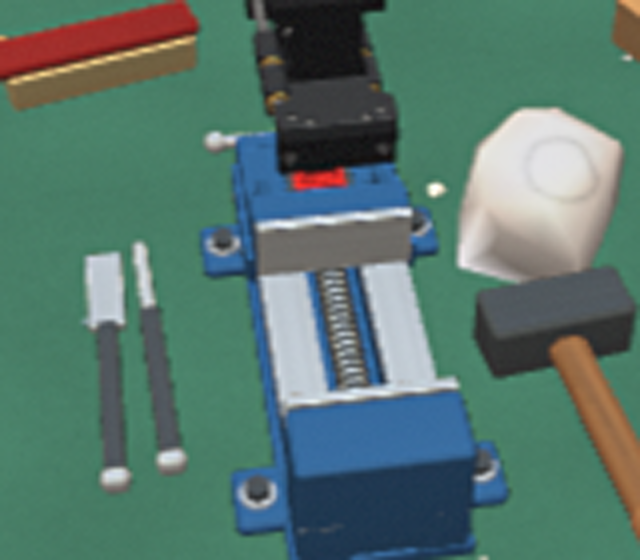

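The jaw stands against the end bracket, with a measured opening of ~136–139 mm and a firm stop. I'll lift straight up while still pushing lightly on the stop.

Call:
{"api": "send_rows", "payload": {
  "commands": [
    [0, 0.03, 0, 0, 0, 0],
    [0, 0, 0, 0, 0, 0],
    [0, 0, -0.1, 0, 0, 0],
    [0, 0, -0.15, 0, 0, 0],
    [0, 0, -0.15, 0, 0, 0],
    [0, 0, -0.2, 0, 0, 0],
    [0, 0, -0.4, 0, 0, 0],
    [0, 0, -0.8, 0, 0, 0]
  ]
}}

```text
clock: 6.97
tcp_pos: [0.5789, 0.1343, 0.1309]
tcp_rot: [-0.003, 0.145, 0.989, -0.0]
force: [0.1, 0.2, 0.1]
width: 0.0007
finger_force: 0.0
```

Call:
{"api": "send_rows", "payload": {
  "commands": [
    [0, 0, -1, 0, 0, 0],
    [0, 0, -1, 0, 0, 0],
    [0, 0, -1, 0, 0, 0],
    [0, 0, -0.5, 0, 0, 0],
    [0, 0, 0, 0, 0, 0],
    [0, 0, 0, 0, 0, 0]
  ]
}}

```text
clock: 7.47
tcp_pos: [0.5819, 0.1347, 0.2399]
tcp_rot: [0.001, 0.145, 0.989, 0.001]
force: [-0.4, 0.2, -0.7]
width: 0.0004
finger_force: 0.0
```

```bash
python3 - <<'E'
from h import *
f,W=grab("side","side4");print(monitor.observe()["force"])
u=np.array([.292,.956]);o=np.array([.5470,.0209])
x=(W[...,:2]-o)@u; y=(W[...,:2]-o)@np.array([u[1],-u[0]])
m=(abs(W[...,2]-.094)<.003)&(abs(y)<.04)
h,e=np.histogram(x[m],np.arange(-.2,.2,.005));print([(float(round(a,3)),int(n)) for a,n in zip(e,h) if n and a>0])
i=f["img"].astype(int);r=(i[...,0]>120)&(i[...,1]<75)&(i[...,2]<75)&(abs(x-.1)<.05)&(abs(y)<.03);print(r.sum(),np.nanmedian(W[r],0),x[r].mean())
cv2.imwrite("pics/v4.png",cv2.resize(f["img"][170:310,190:350,::-1],None,fx=4,fy=4,interpolation=2))
E
```

```text
[-0.3996544   0.38937379 -0.30594215]
[(0.025, 26), (0.03, 44), (0.035, 27), (0.04, 38), (0.045, 39), (0.05, 36), (0.055, 36), (0.06, 30), (0.065, 7)]
144 [0.57590355 0.12430378 0.07635243] 0.10708181259121904
```

View pics/v4.png

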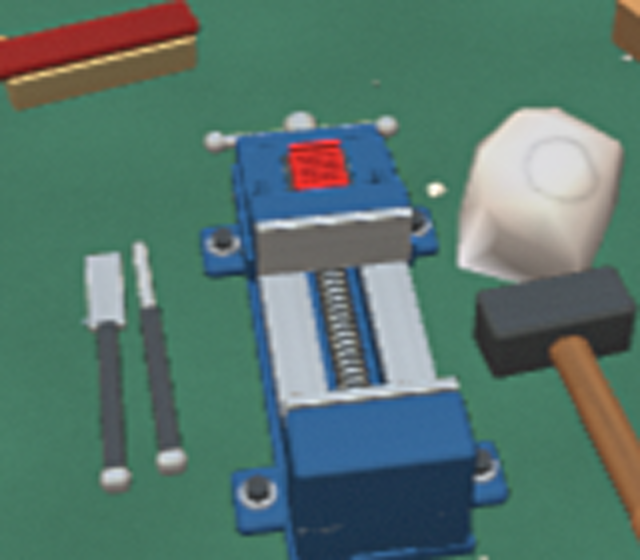

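The jaw is still at the bracket, the button is back up (z = 0.076 m), the tools haven't moved and the arm is clear.

```bash
python3 -c "
from workcell import ctrl
print(ctrl.job_done())"
```

```text
the job is handed in; nothing more can be done
None
```

The vise is open against its end stop (about 136–139 mm by camera, firm stop felt at 20 N), the button is back up, the arm is clear, the tools and stones visible in the last close-up have not moved, and the job is handed in at about 7.5 s; no verdict was returned.

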